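# Lay the rod carton down on the rack

### The job

The carton of hard-facing rods stands on end in front of the low steel rack. Slide it, upright, along the bench until its foot bears lightly on the rack's yellow toe bar, tip it over onto the deck by pushing high against its face so that the yellow-banded face ends up on top, then push its end gently along the deck until it presses the sprung rubber end pad with about 10 N, and leave it lying there touching the pad. Never push the carton with more than 25 N or the pad with more than 18 N, and do not disturb the track pin, the link casting or the tin.

Things in the scene. Friction and masses are not known exactly. Their poses are not given: they have to be found in the camera images.
- carton: Brown cardboard carton full of rods, 75 (its x) x 120 (y) x 110 mm tall (z), 0.55 to 0.85 kg, too wide to grasp: push it. Origin at the centre of its underside. Starts standing on the bench, its x towards the rack (within 0.1 rad of the rack's x). Sliding it on bench or deck takes about 2.5 to 6 N; pushed above about 45 mm with its foot free it may tip too early.
- carton_mid (a point): Centre of the carton (55 mm above its underside while standing); axes as carton.
- carton_band (a point): Middle of the carton's 120 x 110 mm face with the yellow band, the -x face, turned away from the rack: the face to push. 55 mm up, 37.5 mm from the carton's axis. As the carton tips about the far edge of its foot this face swings forward and up; follow it in an arc (about 0.6 rad to the balance point), since a hand driven level drags on the face and jams.
- rack: Fixed low steel rack. Origin on the bench (z = 0) under the middle of the deck's front edge; x runs level along the deck away from the carton, z up. Deck: x = 0 to 206 mm, y = -80 to 80 mm, top 15 mm above the bench. Tipped about the toe bar, the carton drops onto the deck with its foot end overhanging the deck's front edge by about 25 to 45 mm.
- toe_zone (a point): Middle of the zone in which the yellow toe bar's front face may lie (fixed on the rack at x = -9 mm, 11 mm above the bench). The bar is rigid, 11 mm high, 150 mm wide; its face is set 4 to 14 mm in front of the deck edge (rack x = -4 to -14 mm), differently every time and not measured: find it by feel.
- endstop: Red fixed bracket at the far end of the deck, 140 mm wide, 75 mm high, carrying the sprung pad. Origin on the deck top (15 mm above the bench), at rack x = 180 mm, y = 0; axes as the rack.
- pad_zone (a point): Middle of the zone in which the black rubber pad's face may lie (rack x = 140 mm, 52 mm above the bench). The true face is up to 8 mm nearer or farther along x, not measured: find it by feel. Pad 80 x 50 mm; its spring gives 2.5 N/mm over 12 mm. The hand feels sliding friction plus spring: look for a rise of about 10 N over the steady sliding force.
- pin: Bystander: brown steel track pin standing upright, 34 mm diameter, 92 mm tall, origin at its foot.
- link: Bystander: rusty link casting, about 105 x 66 x 40 mm, lying beside the rack, origin at its underside.
- tin: Bystander: small tin with a paper label, 52 mm diameter, 70 mm tall, origin at its underside.
Things that resemble listed ones, but are neither listed nor needed, are in the scene too. Of the things that look like the carton, the smallest one is meant.

How it is judged:
By the outcome, as a careful person would: the job done as asked, in the order asked, and still so for the second after the job is handed in, with the robot touching nothing.
It also fails if it takes over 67 s, if anything falls off the work surface, if the arm or the gripper's body presses on something with over 40 N, if the wrist force passes 120 N, or if a joint passes its speed limit or range.

### The arm

A 6-joint arm with a two-finger parallel gripper is mounted at the origin on the work surface. World frame = base frame: x ahead of the robot, y to its left, z up, the work surface at z = 0. Lengths are in m, angles in rad, forces in N, time in s.
With the tool pointing down it reaches from about 0.425 to 1.125 m from the base axis. Payload 14.9 kg.
Tool frame: the origin (TCP) lies between the finger pads; the fingertips stand 11 mm ahead of it and the grasp point (between the pads) lies 8 mm behind it; z points along the fingers, y is the direction in which the jaws open and shut (so a half turn about z gives the same grasp; the last joint's range is limited). The gripper opens to 91 mm and grips with 3 to 60 N. Pads are 32 mm wide; open, the fingers measure 118 mm over their backs; the gripper's body (76 mm by 178 mm) begins 60 mm behind the grasp point.
Start: joints at [1.308, 0.379, 1.734, -0, 1.028, -0.033], TCP at [0.159, 0.682, 0.225] pointing down, gripper open.
Joint ranges: [-2.77, 2.77], [-0.74, 2.19], [0, 2.66], [-1.06, 4.2], [0.31, 2.87], [-3.08, 3.08]. Speed limits (rad/s): [1.89, 1.89, 2.39, 3.14, 3.14, 3.14].

### API

Orientations are given as a unit quaternion [x, y, z, w].
In Python, from bench import r, imaging gives the robot as it stands.
- The arm moves only by the tool drive_tool, never from a script. Its argument "series" is a list that holds one entry, the list of rows, each a list of 5 numbers: the shift along the world's x, y, z in m, then the turn about the world's z in degrees, then the finger opening in m, from 0 to 0.0912. A call has 1 to 8 rows; each row shifts and turns the commanded pose from where the row before left it; what a row does not reach is not made up. A row lasts 1/10 s, in which the tool goes at most 50 mm and 8.59 degrees, less where a joint would pass 70% of its speed; a pose out of reach is approached as far as the arm can. A call is refused whole if a number of a shift passes 0.05 or a number of a turn 8.59, either way. A call with a gripper value outside its range is refused whole. The fingers move at their own pace and stop on an object; "force" is the grip in N (left out, the last holds). Time passes only in rows, so rows that do not move let the fingers close. It gives the time, the measured TCP pose, the force and the opening at its end, in the units of the state.
- r.get_state(): the state, without advancing time (a new reading comes with each control period).
- imaging.capture(name): name is "side" or "top" or "wrist"; returns (picture, depth): 400x640x3 uint8, red, green, blue; 400x640 float32, m along the optical axis (not along the pixel's ray), 0 where there is no reading.
- imaging.calibration(name): a dict with "K" (3x3 intrinsics, pixels), "k1" (the pictures are not rectified: a ray, as slopes to the right and down, at radius r is drawn at 1 + k1 r^2 times it, then the intrinsics apply), "rvec" (rotation vector, rad) and "tvec" (3), from world to camera coordinates, as OpenCV has them; the wrist camera has in their place "mount" (4x4, takes a point from camera to tool coordinates, whose origin is the TCP and whose axes are the flange's). Camera axes: x right, y down, z forward; pixel columns grow to the right and rows downward; lengths in m; the calibration is good to about 2 mm. A picture is of the moment at which its call begins: read the wrist's pose just before it. calibration takes no time and is no camera call.
- r.sign_off(): hands the job in, once; it reports no verdict.
The state is a dict: "clock": time; "joint_pos": joint angles; "dq": joint speeds; "joint_torque": joint torques, N m; "eef_pos": TCP position; "tcp_rot": TCP orientation; "wrist_force": force on the tool from outside, world axes, zero at the start; "ft_torque": the same for the moment, N m; "width": finger opening in m.
Only numpy, scipy, OpenCV 4.12 (cv2) and the standard library are available. Lean on these libraries where they do the work, as an engineer would, in place of code of your own. Each camera call takes 0.05 s, during which the arm holds its last target.

## Working session

There is one attempt and no reset: what is moved stays moved. The work goes in short steps, Python scripts to look and compute and a tool call to move; the robot and the scene stay as the last step left them, time stands still between calls to the robot, and variables do not carry over. Pictures are saved under pics/ and viewed, and the job is handed in when it is done.

Besides the shell and the picture viewer there is one more tool, called after "Call:" as name([rows], argument=value, ...), one row to a line, values as JSON. drive_tool: Moves the arm, as the interface text tells. Its arguments: {"type":"object","properties":{"series":{"type":"array"},"force":{"type":"number"}},"required":["series"]}

```bash
mkdir -p pics; ls; python3 - <<'E'
from bench import r, imaging
import cv2,numpy as np
for n in ("side","top"):
    p,d=imaging.capture(n); cv2.imwrite(f"pics/{n}0.png",p[:,:,::-1]); np.save(f"{n}0.npy",d)
    print(n,imaging.calibration(n))
print(imaging.calibration("wrist"))
print(r.get_state())
E
```

```text
pics
side {'K': array([[373.38465488,   0.        , 315.46302099],
       [  0.        , 373.38465488, 193.49497318],
       [  0.        ,   0.        ,   1.        ]]), 'k1': -0.09011771665132814, 'rvec': array([ 2.27414371, -0.0481984 ,  0.05043285]), 'tvec': array([-0.55428481,  0.04266558,  0.8631446 ])}
top {'K': array([[427.17453083,   0.        , 327.8785184 ],
       [  0.        , 427.17453083, 200.24399322],
       [  0.        ,   0.        ,   1.        ]]), 'k1': -0.018062413496535916, 'rvec': array([ 2.13824657, -2.18978025,  0.08604536]), 'tvec': array([-0.00754063,  0.58342545,  0.93991505])}
{'K': array([[275.94419371,   0.        , 313.93254256],
       [  0.        , 275.94419371, 195.56430088],
       [  0.        ,   0.        ,   1.        ]]), 'k1': -0.03525314497719866, 'mount': array([[-7.16988821e-04, -9.70687738e-01, -2.40343089e-01,
         6.75767989e-02],
       [ 9.99999555e-01, -5.48578179e-04, -7.67612627e-04,
        -7.64049331e-04],
       [ 6.13265191e-04, -2.40343533e-01,  9.70687700e-01,
        -1.59704689e-01],
       [ 0.00000000e+00,  0.00000000e+00,  0.00000000e+00,
         1.00000000e+00]])}
{'clock': 0.1, 'joint_pos': array([ 1.30770807e+00,  3.79361491e-01,  1.73471851e+00, -3.41102228e-05,
        1.02849032e+00, -3.33142614e-02]), 'dq': array([-8.22539788e-05, -1.09189878e-03, -3.58425157e-03,  3.62816321e-04,
       -9.09072669e-04,  1.94503482e-04]), 'joint_torque': array([ 1.51836321e-03, -7.65040612e+01, -4.35293698e+01,  6.51964336e-02,
        3.98578425e-02, -2.96907365e-05]), 'eef_pos': array([0.15936394, 0.68126721, 0.224352  ]), 'tcp_rot': array([ 1.14625664e-01,  9.93408636e-01, -4.85632666e-04, -5.77373498e-05]), 'wrist_force': array([-0.26762841,  0.86623707,  0.15366358]), 'ft_torque': array([-0.00622509, -0.01681695,  0.02981818]), 'width': 0.09120093006435975}
```

View pics/side0.png

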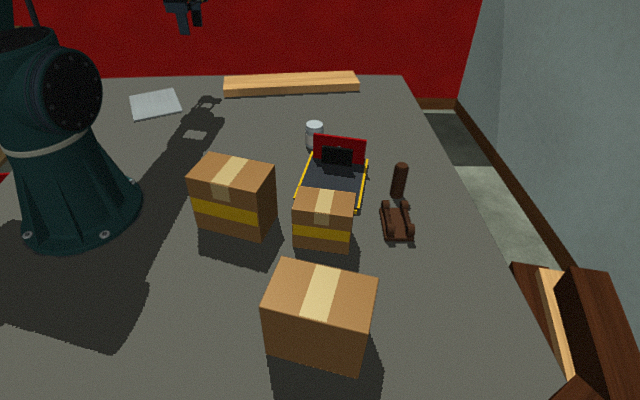

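View pics/top0.png

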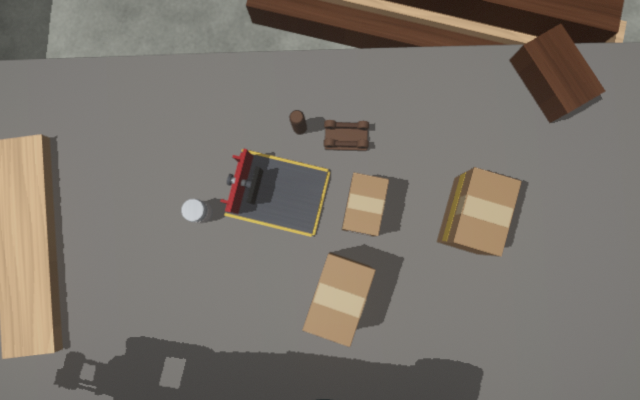

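Side view candidates: small carton at (323,220), big banded carton at (232,197), big carton at (320,317). The smallest, directly in front of the rack, is meant (top view (366,205)).

```bash
cat > h.py <<'E'
import numpy as np,cv2
from bench import r,imaging
def ray(n,uv):
    c=imaging.calibration(n);K=c["K"];uv=np.atleast_2d(np.array(uv,float))
    xd=(uv-K[:2,2])/K[0,0];x=xd.copy()
    for _ in range(20): x=xd/(1+c["k1"]*(x**2).sum(1,keepdims=True))
    R=cv2.Rodrigues(c["rvec"])[0]
    return (np.c_[x,np.ones(len(x))]@R), -R.T@c["tvec"]
def atz(n,uv,z):
    d,o=ray(n,uv); z=np.broadcast_to(z,len(d)); return o+d*((z-o[2])/d[:,2])[:,None]
def proj(n,P):
    c=imaging.calibration(n);K=c["K"];R=cv2.Rodrigues(c["rvec"])[0]
    q=np.atleast_2d(P)@R.T+c["tvec"];x=q[:,:2]/q[:,2:];x=x*(1+c["k1"]*(x**2).sum(1,keepdims=True))
    return x*K[0,0]+K[:2,2]
def crop(img,x0,y0,x1,y1,s,name):
    im=cv2.resize(img[y0:y1,x0:x1,::-1],None,fx=s,fy=s,interpolation=cv2.INTER_CUBIC)
    for u in range((x0//20+1)*20,x1,20):
        cv2.putText(im,str(u),((u-x0)*s,8),0,.35,(0,255,0),1);cv2.line(im,((u-x0)*s,10),((u-x0)*s,16),(0,255,0),1)
    for v in range((y0//20+1)*20,y1,20):
        cv2.putText(im,str(v),(0,(v-y0)*s),0,.35,(0,255,0),1);cv2.line(im,(22,(v-y0)*s),(28,(v-y0)*s),(0,255,0),1)
    cv2.imwrite(name,im)
E
python3 - <<'E'
from h import *
p=cv2.imread("pics/top0.png")[:,:,::-1];crop(p,180,100,400,250,3,"pics/topc.png")
p=cv2.imread("pics/side0.png")[:,:,::-1];crop(p,280,110,430,260,4,"pics/sidec.png")
print(atz("top",[(366,205),(290,195),(320,200)],[.11,.015,0]))
print(atz("side",[(323,206)],[.11]))
E
```

```text
[[ 0.56332897 -0.10128852  0.11      ]
 [ 0.5986128   0.06571043  0.015     ]
 [ 0.58680638 -0.00263435  0.        ]]
[[ 0.56162983 -0.11724029  0.11      ]]
```

View pics/topc.png

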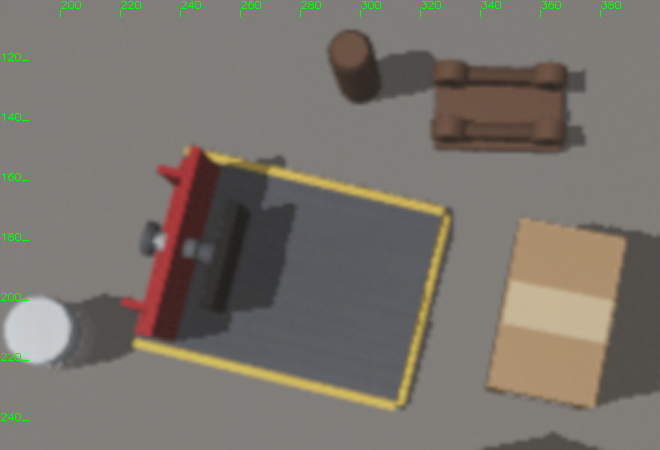

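View pics/sidec.png

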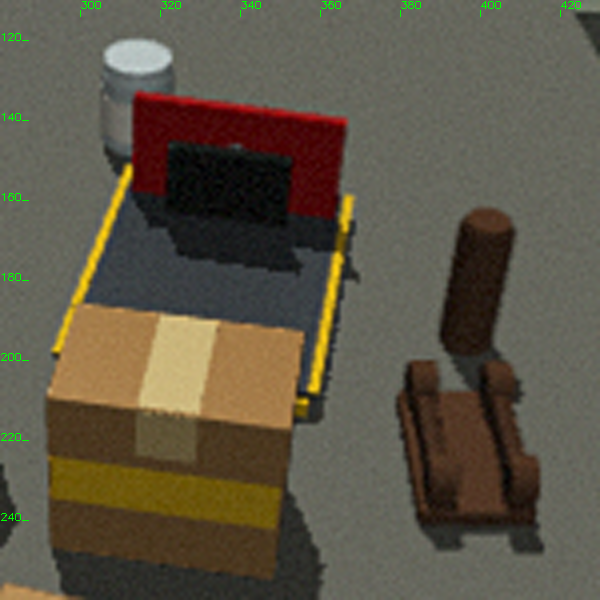

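```bash
python3 - <<'E'
from h import *
C=atz("top",[(352.5,173),(388,179),(378,235.5),(342,229)],.11)
print(C); print([np.linalg.norm(C[i]-C[(i+1)%4]) for i in range(4)],C.mean(0))
for a,b in ((0,3),(1,2)): 
    e=C[b]-C[a]; print("yedge ang",np.degrees(np.arctan2(e[1],e[0])))
for a,b in ((1,0),(2,3)): 
    e=C[b]-C[a]; print("xedge ang",np.degrees(np.arctan2(e[1],e[0])))
R=atz("top",[(329.5,170),(314,235.5),(225,214.5),(242,149.5)],.015)
print(R);print([np.linalg.norm(R[i]-R[(i+1)%4]) for i in range(4)])
for a,b in ((0,3),(1,2),(0,1)): 
    e=R[b]-R[a]; print("ang",np.degrees(np.arctan2(e[1],e[0])))
S=atz("side",[(304.5-5.5,186.5),(353.5,193),(351.5,217),(292,209)],.11);print(S,S.mean(0))
# depth check
d=np.load("top0.npy");
for uv in((366,205),(290,195),(280,140),(298,114),(195,210)):
    rr,o=ray("top",uv);c=imaging.calibration("top");Rm=cv2.Rodrigues(c["rvec"])[0]
    print(uv,d[uv[1],uv[0]],o+rr[0]*d[uv[1],uv[0]])
E
```

```text
[[ 0.63089762 -0.07531441  0.11      ]
 [ 0.61640965 -0.14865908  0.11      ]
 [ 0.49991982 -0.12391895  0.11      ]
 [ 0.51498394 -0.05040852  0.11      ]]
[np.float64(0.07476190114868), np.float64(0.11908800866572204), np.float64(0.0750380701989009), np.float64(0.11855920424896725)] [ 0.56555276 -0.09957524  0.11      ]
yedge ang 167.873465153701
yedge ang 168.00967087592883
xedge ang 78.82605839947308
xedge ang 78.41900208204225
[[ 0.65446729 -0.02658903  0.015     ]
 [ 0.50438859  0.01225976  0.015     ]
 [ 0.55722453  0.21623429  0.015     ]
 [ 0.70820601  0.17641421  0.015     ]]
[np.float64(0.15502530077132204), np.float64(0.21070653466855313), np.float64(0.15614430979423816), np.float64(0.20999564085058348)]
ang 75.17284225312589
ang 75.47774378689037
ang 165.48718839686688
[[ 0.51570703 -0.05553404  0.11      ]
 [ 0.626846   -0.07956282  0.11      ]
 [ 0.61385867 -0.14997002  0.11      ]
 [ 0.50088015 -0.12412398  0.11      ]] [ 0.56432296 -0.10229771  0.11      ]
(366, 205) 0.8814977 [ 0.56319967 -0.10117425  0.11155334]
(290, 195) 0.9827401 [0.59851898 0.06562219 0.01584311]
(280, 140) 1.0088178 [0.73127537 0.08879895 0.00283375]
(298, 114) 0.9209405 [0.76522075 0.03771245 0.09361503]
(195, 210) 0.92559093 [0.5645618  0.2667381  0.07312145]
```

```bash
python3 - <<'E'
from h import *
d=np.load("top0.npy")
def pts(uv): 
    rr,o=ray("top",uv); z=np.array([d[int(v),int(u)] for u,v in uv]);return o+rr*z[:,None]
print("bigA",pts([(330,258),(370,266),(308,330),(350,340),(340,300)]))
print("bigB",pts([(470,175),(515,183),(457,238),(500,248),(487,210)]))
print("stop",pts([(238,180)]),"pin",pts([(297,116)]),"link",pts([(347,135),(328,150),(366,150)]))
E
```

```text
bigA [[ 4.57655414e-01 -2.48053297e-02  1.44829299e-01]
 [ 4.31853422e-01 -1.14146156e-01  1.79688336e-04]
 [ 3.20021677e-01  2.10930042e-02  1.44754195e-01]
 [ 2.99234378e-01 -5.97975281e-02  1.43457934e-01]
 [ 3.76038446e-01 -4.23811373e-02  1.44874124e-01]]
bigB [[ 0.61691493 -0.31119541  0.13430064]
 [ 0.59694371 -0.39596015  0.14574486]
 [ 0.49093062 -0.27592966  0.14323871]
 [ 0.46935512 -0.35874288  0.14473547]
 [ 0.54464095 -0.3375935   0.14469666]]
stop [[0.62537131 0.16892904 0.08969262]] pin [[0.76077378 0.03991782 0.09389308]] link [[ 0.73682319 -0.06939748  0.01128942]
 [ 0.70553565 -0.02397128 -0.00338042]
 [ 0.69985428 -0.1125666   0.01197363]]
```

```bash
python3 - <<'E'
from h import *
p=cv2.imread("pics/top0.png")[:,:,::-1];crop(p,290,160,510,360,3,"pics/topd.png")
A=atz("top",[(330,253),(374,265),(350,345),(304,333)],.145);print(A)
o=np.array([.606,.0946]); u=np.array([np.cos(np.radians(75.4)),np.sin(np.radians(75.4))]);v=np.array([-u[1],u[0]])
org=o-u*.1035; print("rack org",org,u,v)
for q in list(A[:,:2])+[np.array([.5655,-.0995]),[.765,.038],[.61,-.31],[.49,-.27]]: 
    q=np.array(q)-org; print(q@u,q@v)
print(r.get_state()["eef_pos"])
E
```

```text
[[ 0.46742076 -0.02503618  0.145     ]
 [ 0.4421115  -0.11068091  0.145     ]
 [ 0.2901503  -0.05949772  0.145     ]
 [ 0.31452443  0.0289429   0.145     ]]
rack org [ 0.57991082 -0.0055579 ] [0.25206936 0.96770917] [-0.96770917  0.25206936]
-0.04720460417488012 0.10394778671533814
-0.13646348738087005 0.10685137926970636
-0.12523780343573862 0.266807337873487
-0.03350904097986817 0.2655134364286661
-0.09454115899939672 -0.009734441030468565
0.0888066889113755 -0.16813288378319372
-0.2870268529440331 -0.10585809902709169
-0.2785668091139279 0.02034977576046941
[0.15936394 0.68126721 0.224352  ]
```

View pics/topd.png

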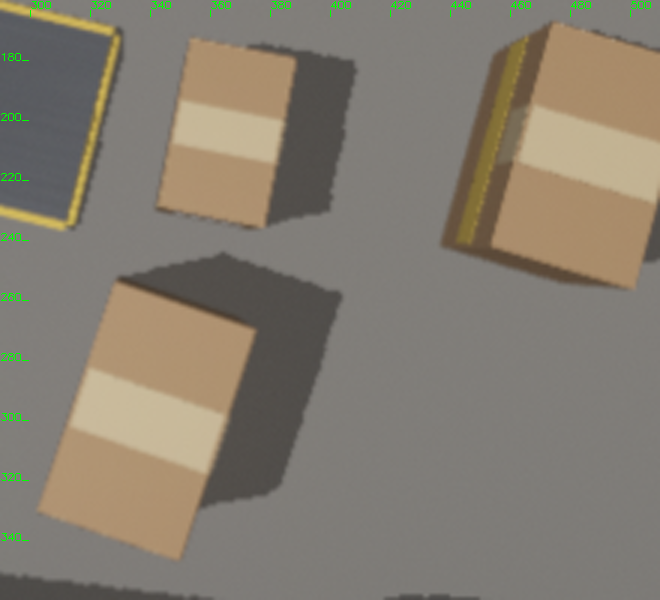

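Call:
drive_tool([
  [[0.031, -0.031, 0, -4.15, 0.06], [0.031, -0.031, 0, -4.15, 0.06], [0.031, -0.031, 0, -4.15, 0.06], [0.031, -0.031, 0, -4.15, 0.06], [0.031, -0.031, 0, -4.15, 0.06], [0.031, -0.031, 0, -4.15, 0.06], [0.031, -0.031, 0, -4.15, 0.06], [0.031, -0.031, 0, -4.15, 0.06]],
])

```text
clock: 0.9
eef_pos: [0.4084, 0.4321, 0.2248]
tcp_rot: [0.395, 0.919, -0.0, -0.0]
wrist_force: [0.4, 0.1, -0.3]
width: 0.0603
```

Call:
drive_tool([
  [[0.025, -0.035, 0, -4.15, 0.06], [0.01, -0.045, 0, -4.15, 0.06], [0.008, -0.045, 0, -4.15, 0.06], [0.008, -0.045, 0, -4.15, 0.06], [0.008, -0.045, 0, -4.15, 0.06], [0.008, -0.045, 0, -4.15, 0.06], [0.008, -0.045, 0, -4.15, 0.06], [0.008, -0.045, 0, -4.15, 0.06]],
])

```text
clock: 1.7
eef_pos: [0.4903, 0.0818, 0.2249]
tcp_rot: [0.641, 0.768, 0.0, 0.0]
wrist_force: [0.4, 0.5, -0.5]
width: 0.06
```

Call:
drive_tool([
  [[0.008, -0.045, 0, -4.15, 0.06], [0.008, -0.045, 0, -4.15, 0.06], [0.008, -0.045, 0, -4.15, 0.06], [0.008, -0.045, 0, -4.15, 0.06], [0.008, -0.045, 0, -4.15, 0.06], [0.008, -0.044, 0, -4.15, 0.06], [0, 0, 0, 0, 0.06]],
])

```text
clock: 2.4
eef_pos: [0.539, -0.1895, 0.2249]
tcp_rot: [0.792, 0.61, -0.0, 0.0]
wrist_force: [0.6, 0.9, 0.8]
width: 0.06
```

Call:
drive_tool([
  [[0.002, 0, -0.04, 0.2, 0.06], [0, 0, -0.04, 0, 0.06], [0, 0, -0.04, 0, 0.06], [0, 0, -0.035, 0, 0.06], [0, 0, -0.02, 0, 0.06], [0, 0, 0, 0, 0.06]],
])

```text
clock: 3.0
eef_pos: [0.5385, -0.1842, 0.0472]
tcp_rot: [0.789, 0.614, -0.001, -0.002]
wrist_force: [-0.4, 0.2, 1.6]
width: 0.0602
```

```bash
python3 - <<'E'
from h import *
s=r.get_state();print(s["eef_pos"],s["wrist_force"],s["ft_torque"])
for n in("side","top","wrist"):
    p,d=imaging.capture(n);cv2.imwrite(f"pics/{n}1.png",p[:,:,::-1])
    if n=="top":crop(p,290,130,490,270,4,"pics/top1c.png")
    if n=="side":crop(p,250,130,430,270,4,"pics/side1c.png")
E
```

```text
[ 0.53847242 -0.18418096  0.04723647] [-0.3508063   0.15448476  1.58279578] [-0.1000547   0.05277267 -0.00158429]
```

View pics/top1c.png

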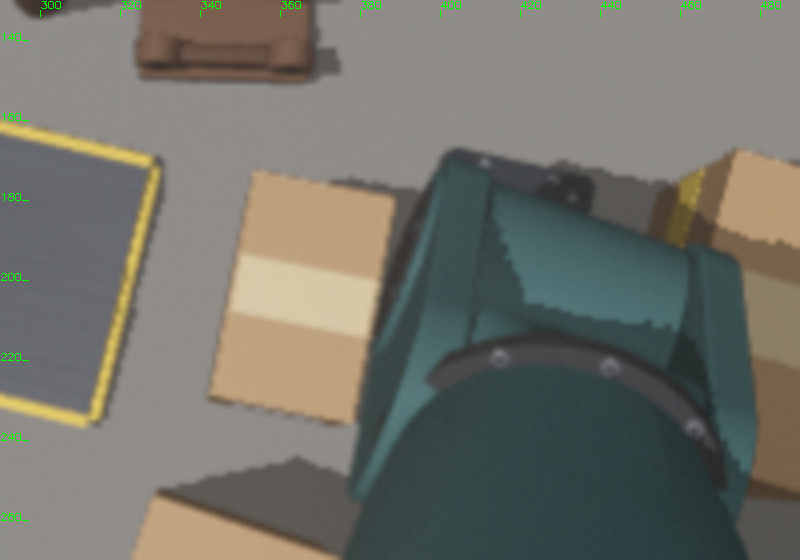

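View pics/side1c.png

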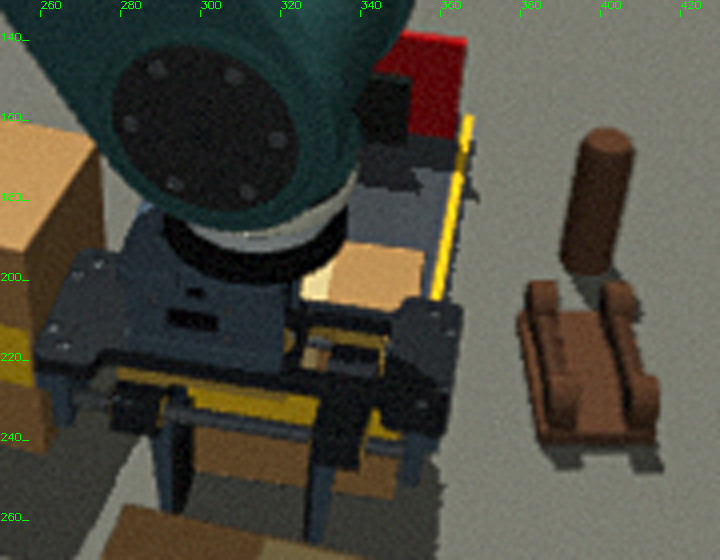

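View pics/wrist1.png

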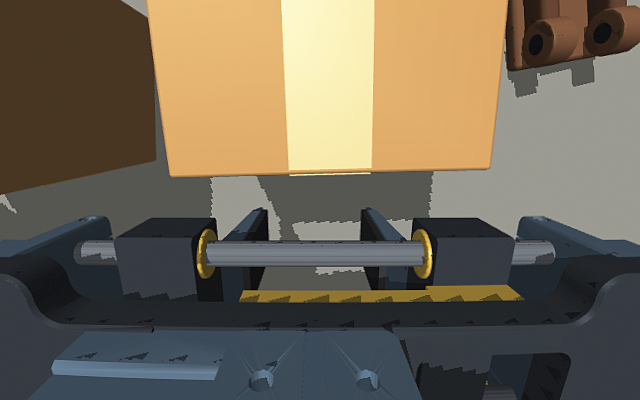

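Hand is low behind the right (small) carton, clear of the larger one; body clears its top by ~5 mm. Raise 3 mm and approach.

Call:
drive_tool([
  [[0.0025, 0.01, 0.002, 0, 0.06], [0.0025, 0.01, 0.001, 0, 0.06], [0.001, 0.004, 0, 0, 0.06], [0.0005, 0.002, 0, 0, 0.06], [0.0005, 0.002, 0, 0, 0.06], [0.0005, 0.002, 0, 0, 0.06]],
])

```text
clock: 3.75
eef_pos: [0.548, -0.1553, 0.053]
tcp_rot: [0.789, 0.614, -0.0, -0.0]
wrist_force: [0.8, -0.3, 0.0]
width: 0.0599
```

Call:
drive_tool([
  [[0.0005, 0.002, 0, 0, 0.06], [0.0005, 0.002, 0, 0, 0.06], [0.0005, 0.002, 0, 0, 0.06], [0.0005, 0.002, 0, 0, 0.06]],
])

```text
clock: 4.15
eef_pos: [0.5499, -0.1474, 0.0529]
tcp_rot: [0.789, 0.614, -0.0, 0.0]
wrist_force: [0.1, -2.8, -0.6]
width: 0.0601
```

Call:
drive_tool([
  [[0.0005, 0.002, -0.002, 0, 0.06], [0.0005, 0.002, -0.001, 0, 0.06], [0.0005, 0.002, 0, 0, 0.06], [0.0005, 0.002, 0, 0, 0.06], [0.0005, 0.002, 0, 0, 0.06], [0.0005, 0.002, 0, 0, 0.06]],
])

```text
clock: 4.75
eef_pos: [0.5531, -0.1353, 0.05]
tcp_rot: [0.789, 0.614, 0.0, 0.0]
wrist_force: [0.0, -4.2, 2.1]
width: 0.06
```

Call:
drive_tool([
  [[0.0006, 0.0024, 0, 0, 0.06], [0.0006, 0.0024, 0, 0, 0.06], [0.0006, 0.0024, 0, 0, 0.06], [0.0006, 0.0024, 0, 0, 0.06], [0.0005, 0.002, 0, 0, 0.06], [0.0005, 0.002, 0, 0, 0.06]],
])

```text
clock: 5.35
eef_pos: [0.5564, -0.1216, 0.05]
tcp_rot: [0.789, 0.614, -0.0, 0.0]
wrist_force: [-1.8, -4.6, 2.3]
width: 0.0603
```

```bash
python3 - <<'E'
from h import *
s=r.get_state();print(s["eef_pos"],s["wrist_force"])
for n in("side","top"):
    p,d=imaging.capture(n);cv2.imwrite(f"pics/{n}2.png",p[:,:,::-1])
    if n=="top":crop(p,290,130,490,270,4,"pics/top2c.png")
E
```

```text
[ 0.55641533 -0.12161454  0.04995262] [-1.81092806 -4.59947915  2.29511352]
```

View pics/top2c.png

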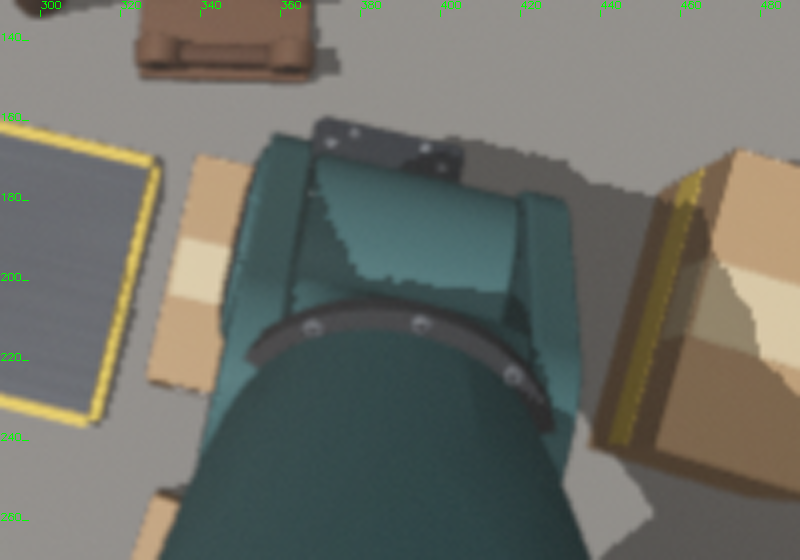

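Call:
drive_tool([
  [[0.0004, 0.0016, 0, 0, 0.06], [0.0004, 0.0016, 0, 0, 0.06], [0.0004, 0.0016, 0, 0, 0.06], [0.0003, 0.0012, 0, 0, 0.06]],
])

```text
clock: 5.85
eef_pos: [0.5578, -0.1156, 0.0499]
tcp_rot: [0.789, 0.614, -0.0, -0.0]
wrist_force: [-1.6, -4.3, 2.1]
width: 0.06
```

Call:
drive_tool([
  [[0.0002, 0.001, 0, 0, 0.06], [0.0003, 0.001, 0, 0, 0.06], [0.0002, 0.001, 0, 0, 0.06]],
])

```text
clock: 6.15
eef_pos: [0.5585, -0.1127, 0.0499]
tcp_rot: [0.789, 0.614, -0.0, -0.0]
wrist_force: [-0.5, -2.5, 0.6]
width: 0.0598
```

Call:
drive_tool([
  [[0.0002, 0.0007, 0, 0, 0.06], [0.0002, 0.0007, 0, 0, 0.06], [0.0002, 0.0007, 0, 0, 0.06]],
])

```text
clock: 6.45
eef_pos: [0.5591, -0.1106, 0.0499]
tcp_rot: [0.789, 0.614, -0.0, -0.0]
wrist_force: [-0.9, -3.3, 0.1]
width: 0.0603
```

Call:
drive_tool([
  [[0.0002, 0.0007, 0, 0, 0.06], [0.0002, 0.0007, 0, 0, 0.06], [0.0002, 0.0007, 0, 0, 0.06]],
])

```text
clock: 6.75
eef_pos: [0.5597, -0.1085, 0.0499]
tcp_rot: [0.789, 0.614, -0.0, -0.0]
wrist_force: [-0.7, -3.3, -1.0]
width: 0.0601
```

Call:
drive_tool([
  [[0.0002, 0.0007, 0, 0, 0.06], [0.0002, 0.0007, 0, 0, 0.06]],
])

```text
clock: 6.95
eef_pos: [0.5601, -0.1071, 0.0499]
tcp_rot: [0.789, 0.614, -0.0, -0.0]
wrist_force: [-0.8, -3.3, -0.7]
width: 0.0602
```

Call:
drive_tool([
  [[0.0002, 0.0007, 0, 0, 0.06], [0.0002, 0.0007, 0, 0, 0.06]],
])

```text
clock: 7.15
eef_pos: [0.5606, -0.1057, 0.0499]
tcp_rot: [0.789, 0.614, -0.0, -0.0]
wrist_force: [-0.2, -3.2, -1.0]
width: 0.0603
```

Call:
drive_tool([
  [[0.0002, 0.0007, 0, 0, 0.06], [0.0002, 0.0007, 0, 0, 0.06]],
])

```text
clock: 7.35
eef_pos: [0.561, -0.1043, 0.0499]
tcp_rot: [0.789, 0.614, -0.0, -0.0]
wrist_force: [-0.3, -2.9, -2.0]
width: 0.06
```

Call:
drive_tool([
  [[0.0002, 0.0007, 0, 0, 0.06], [0.0002, 0.0007, 0, 0, 0.06]],
])

```text
clock: 7.55
eef_pos: [0.5614, -0.1029, 0.0499]
tcp_rot: [0.789, 0.614, -0.0, -0.0]
wrist_force: [-1.1, -2.5, -1.2]
width: 0.06
```

Call:
drive_tool([
  [[0.0002, 0.0007, 0, 0, 0.06], [0.0002, 0.0007, 0, 0, 0.06]],
])

```text
clock: 7.75
eef_pos: [0.5618, -0.1015, 0.0499]
tcp_rot: [0.789, 0.614, -0.0, -0.0]
wrist_force: [-0.6, -3.0, -0.6]
width: 0.0601
```

```bash
python3 - <<'E'
from h import *
s=r.get_state();print(s["eef_pos"],s["wrist_force"],s["ft_torque"])
p,d=imaging.capture("side");crop(p,270,150,430,270,5,"pics/side3c.png")
p,d=imaging.capture("top");crop(p,290,130,490,270,4,"pics/top3c.png")
E
```

```text
[ 0.56177326 -0.10152073  0.04991879] [-0.64013787 -2.99648268 -0.59040188] [-0.5605991   0.27396023 -0.0357612 ]
```

View pics/side3c.png

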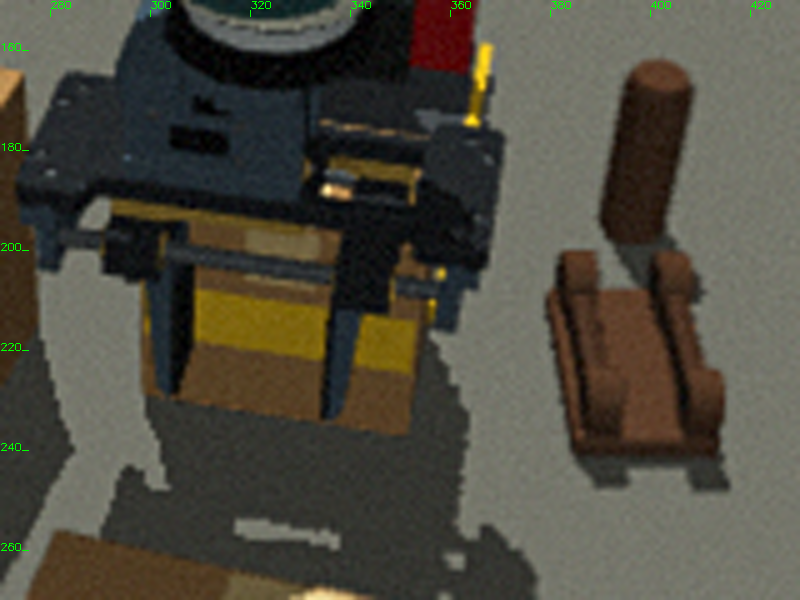

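View pics/top3c.png

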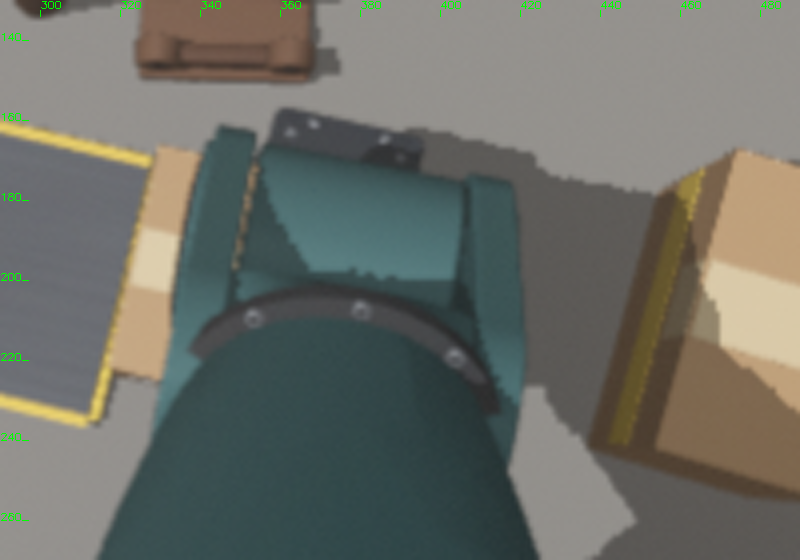

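```bash
cat >> h.py <<'E'
org=np.array([.57991,-.00556]);U=np.array([.25207,.96771]);V=np.array([-.96771,.25207])
def rk(P): P=np.atleast_2d(P)[:,:2]-org; return np.c_[P@U,P@V].round(4)
E
python3 - <<'E'
from h import *
print("front top",rk(atz("top",[(328.5,166.5),(317,222)],.11)))
print("back bottom(side)",rk(atz("side",[(298,229),(350,236.5)],0)))
print("tcp",rk(r.get_state()["eef_pos"]))
print("rack front at .015/.011",rk(atz("top",[(329.5,170),(314,235.5)],.015)),rk(atz("top",[(329.5,170),(314,235.5)],.011)))
E
```

```text
front top [[-0.0028 -0.0689]
 [-0.0063  0.0493]]
back bottom(side) [[-0.0807  0.0489]
 [-0.0778 -0.0682]]
tcp [[-0.0974 -0.0066]]
rack front at .015/.011 [[-0.0016 -0.0775]
 [-0.0018  0.0776]] [[-0.0013 -0.0781]
 [-0.0016  0.0776]]
```

Call:
drive_tool([
  [[0.0002, 0.0006, 0, 0, 0.06], [0.0001, 0.0006, 0, 0, 0.06]],
])

```text
clock: 8.05
eef_pos: [0.5621, -0.1004, 0.05]
tcp_rot: [0.789, 0.614, 0.0, 0.0]
wrist_force: [-0.3, -2.7, -0.5]
width: 0.06
```

Call:
drive_tool([
  [[0.0002, 0.0006, 0, 0, 0.06], [0.0001, 0.0006, 0, 0, 0.06]],
])

```text
clock: 8.25
eef_pos: [0.5623, -0.0995, 0.0501]
tcp_rot: [0.789, 0.614, -0.0, 0.0]
wrist_force: [-4.6, -11.8, 5.0]
width: 0.0597
```

Call:
drive_tool([
  [[0.0002, 0.0006, 0, 0, 0.06], [0.0001, 0.0006, 0, 0, 0.06]],
])

```text
clock: 8.45
eef_pos: [0.5623, -0.099, 0.0504]
tcp_rot: [0.789, 0.614, -0.001, 0.0]
wrist_force: [-12.1, -20.8, 13.2]
width: 0.0603
```

Contact with the toe bar found; back off at once.

Call:
drive_tool([
  [[-0.0004, -0.0015, 0, 0, 0.06]],
])

```text
clock: 8.55
eef_pos: [0.5621, -0.0998, 0.0501]
tcp_rot: [0.79, 0.614, -0.0, -0.0]
wrist_force: [-0.4, 0.3, -0.2]
width: 0.0601
```

Call:
drive_tool([
  [[-0.0015, -0.006, 0, 0, 0.06], [0, 0, 0.02, 0, 0.06], [0, 0, 0.02, 0, 0.06], [0, 0, 0.011, 0, 0.06], [0.0008, 0.003, 0, 0, 0.06], [0.0002, 0.001, 0, 0, 0.06], [0.0002, 0.001, 0, 0, 0.06]],
])

```text
clock: 9.25
eef_pos: [0.5615, -0.1002, 0.1]
tcp_rot: [0.789, 0.614, -0.0, -0.0]
wrist_force: [-1.1, 0.1, 1.4]
width: 0.06
```

Call:
drive_tool([
  [[0.0002, 0.0007, 0, 0, 0.06]],
])

```text
clock: 9.35
eef_pos: [0.5617, -0.0995, 0.1001]
tcp_rot: [0.789, 0.614, -0.0, -0.0]
wrist_force: [-1.0, -1.8, -0.6]
width: 0.0597
```

Call:
drive_tool([
  [[0.0006, 0.0023, 0.0018, 0, 0.06], [0.0006, 0.0023, 0.0018, 0, 0.06]],
])

```text
clock: 9.55
eef_pos: [0.563, -0.095, 0.1042]
tcp_rot: [0.789, 0.614, -0.0, -0.0]
wrist_force: [-1.2, -1.1, -0.3]
width: 0.06
```

Call:
drive_tool([
  [[0.0006, 0.0023, 0.0018, 0, 0.06], [0.0006, 0.0023, 0.0017, 0, 0.06]],
])

```text
clock: 9.75
eef_pos: [0.5645, -0.0904, 0.1081]
tcp_rot: [0.789, 0.614, -0.0, -0.0]
wrist_force: [-1.2, -0.6, -1.5]
width: 0.06
```

```bash
python3 - <<'E'
from h import *
s=r.get_state();print(s["eef_pos"],s["wrist_force"])
p,d=imaging.capture("side");crop(p,270,150,430,270,5,"pics/side4c.png")
p,d=imaging.capture("wrist");cv2.imwrite("pics/wrist4.png",p[:,:,::-1])
E
```

```text
[ 0.56452764 -0.09037885  0.10814515] [-1.20022482 -0.56350262 -1.45144732]
```

View pics/side4c.png

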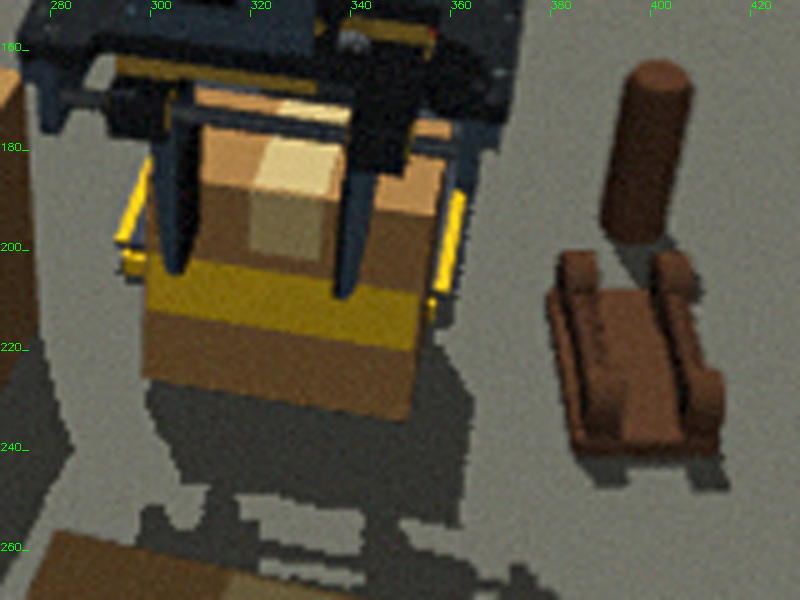

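View pics/wrist4.png

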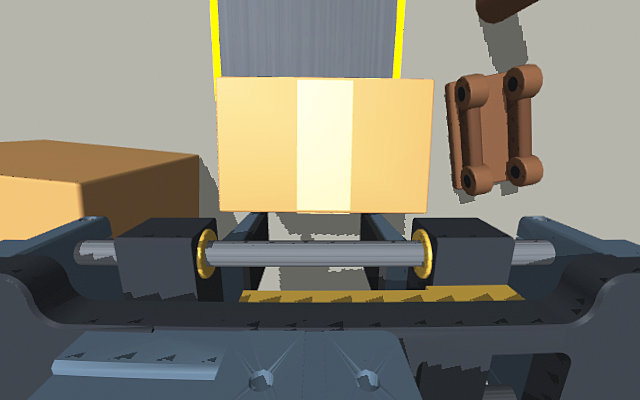

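Call:
drive_tool([
  [[0.0006, 0.0024, 0.0015, 0, 0.06], [0.0006, 0.0024, 0.0015, 0, 0.06], [0.0006, 0.0024, 0.0015, 0, 0.06], [0.0006, 0.0024, 0.0015, 0, 0.06]],
])

```text
clock: 10.25
eef_pos: [0.5672, -0.0809, 0.1143]
tcp_rot: [0.789, 0.614, 0.0, 0.0]
wrist_force: [-0.9, -3.2, 2.0]
width: 0.0602
```

Call:
drive_tool([
  [[0.0007, 0.0026, 0.0013, 0, 0.06], [0.0007, 0.0026, 0.0013, 0, 0.06], [0.0007, 0.0026, 0.0012, 0, 0.06], [0.0007, 0.0025, 0.0012, 0, 0.06]],
])

```text
clock: 10.65
eef_pos: [0.57, -0.0705, 0.1193]
tcp_rot: [0.789, 0.614, 0.0, 0.0]
wrist_force: [-0.7, -3.6, 4.1]
width: 0.0603
```

```bash
python3 - <<'E'
from h import *
s=r.get_state();print(s["eef_pos"],s["wrist_force"])
p,d=imaging.capture("side");crop(p,270,150,430,270,5,"pics/side5c.png")
E
```

```text
[ 0.57003559 -0.07052259  0.11933692] [-0.72070079 -3.58092059  4.14955442]
```

View pics/side5c.png

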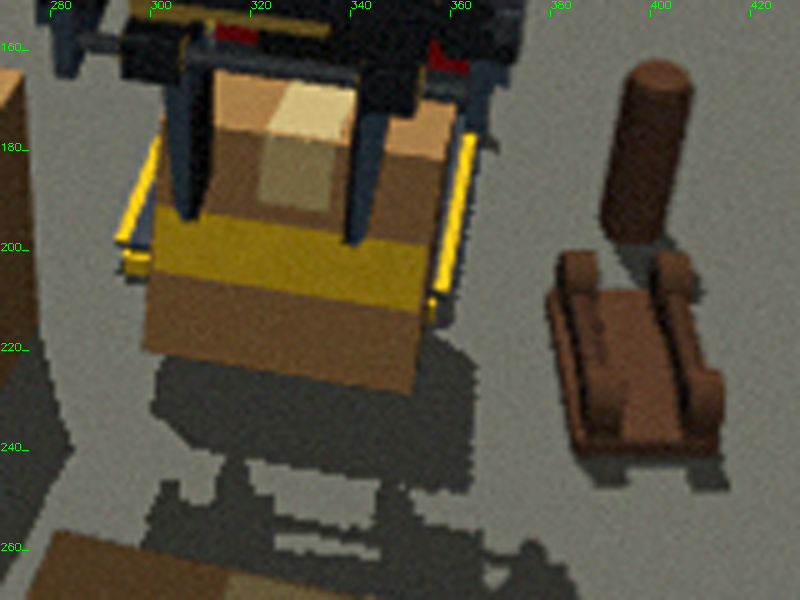

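Call:
drive_tool([
  [[0.0007, 0.0027, 0.001, 0, 0.06], [0.0007, 0.0027, 0.001, 0, 0.06], [0.0007, 0.0027, 0.001, 0, 0.06], [0.0007, 0.0026, 0.001, 0, 0.06]],
])

```text
clock: 11.1
eef_pos: [0.5728, -0.0598, 0.1233]
tcp_rot: [0.789, 0.614, 0.0, 0.0]
wrist_force: [-1.0, -3.2, 4.3]
width: 0.0601
```

Call:
drive_tool([
  [[0.0007, 0.0027, 0.0008, 0, 0.06], [0.0007, 0.0028, 0.0007, 0, 0.06], [0.0007, 0.0028, 0.0007, 0, 0.06], [0.0007, 0.0028, 0.0006, 0, 0.06]],
])

```text
clock: 11.5
eef_pos: [0.5754, -0.0486, 0.1258]
tcp_rot: [0.789, 0.614, 0.0, -0.0]
wrist_force: [0.0, -0.8, 2.8]
width: 0.0597
```

```bash
python3 - <<'E'
from h import *
s=r.get_state();print(s["eef_pos"],s["wrist_force"])
p,d=imaging.capture("side");crop(p,270,130,430,250,5,"pics/side6c.png")
E
```

```text
[ 0.57544079 -0.04860317  0.12583932] [ 0.00297972 -0.81830197  2.77624816]
```

View pics/side6c.png

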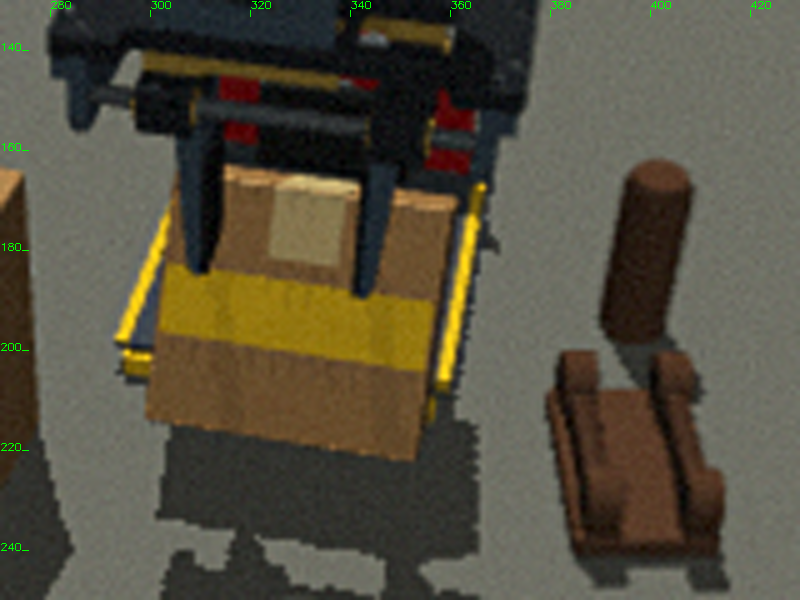

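Call:
drive_tool([
  [[0.0007, 0.0028, 0.0005, 0, 0.06], [0.0007, 0.0028, 0.0004, 0, 0.06], [0.0007, 0.0028, 0.0004, 0, 0.06], [0.0007, 0.0028, 0.0004, 0, 0.06]],
])

```text
clock: 11.95
eef_pos: [0.578, -0.0374, 0.1274]
tcp_rot: [0.789, 0.614, -0.0, -0.0]
wrist_force: [-0.4, 0.1, 0.4]
width: 0.0601
```

```bash
python3 - <<'E'
from h import *
s=r.get_state();print(s["eef_pos"],s["wrist_force"])
p,d=imaging.capture("side");crop(p,270,130,430,250,5,"pics/side7c.png")
E
```

```text
[ 0.57797965 -0.03737231  0.127358  ] [-0.37810887  0.11154424  0.36931734]
```

View pics/side7c.png

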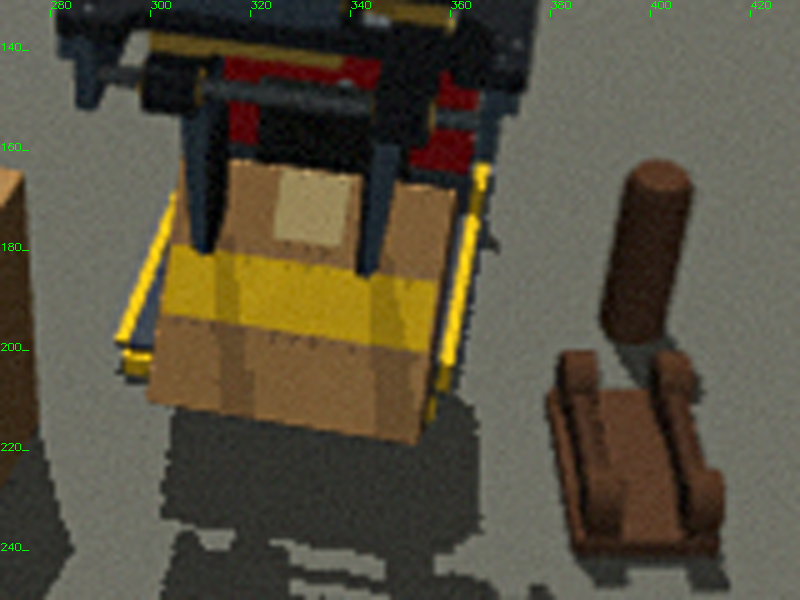

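Call:
drive_tool([
  [[0.0007, 0.0028, 0.0003, 0, 0.06], [0.0007, 0.0028, 0.0003, 0, 0.06]],
])

```text
clock: 12.2
eef_pos: [0.5795, -0.0319, 0.1281]
tcp_rot: [0.789, 0.614, -0.0, -0.0]
wrist_force: [0.1, 0.2, 0.0]
width: 0.0601
```

```bash
python3 - <<'E'
from h import *
s=r.get_state();print(s["eef_pos"],s["wrist_force"])
p,d=imaging.capture("side");crop(p,270,130,430,250,5,"pics/side8c.png")
E
```

```text
[ 0.57950779 -0.03187459  0.12806247] [0.05023465 0.15294291 0.0155272 ]
```

View pics/side8c.png

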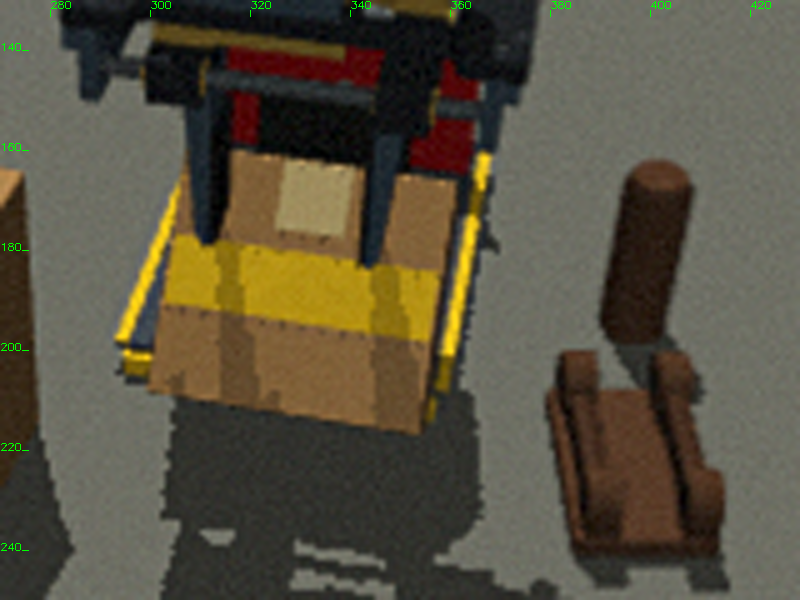

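Call:
drive_tool([
  [[0.0007, 0.0028, 0.0003, 0, 0.06], [0, 0, 0, 0, 0.06]],
])

```text
clock: 12.45
eef_pos: [0.5803, -0.029, 0.1285]
tcp_rot: [0.789, 0.614, 0.0, -0.0]
wrist_force: [0.1, 0.0, 0.0]
width: 0.06
```

```bash
python3 - <<'E'
from h import *
s=r.get_state();print(s["eef_pos"],s["wrist_force"])
p,d=imaging.capture("side");crop(p,270,130,430,250,5,"pics/side9c.png")
E
```

```text
[ 0.58033481 -0.02901996  0.12845288] [0.14681424 0.04246759 0.0473892 ]
```

View pics/side9c.png

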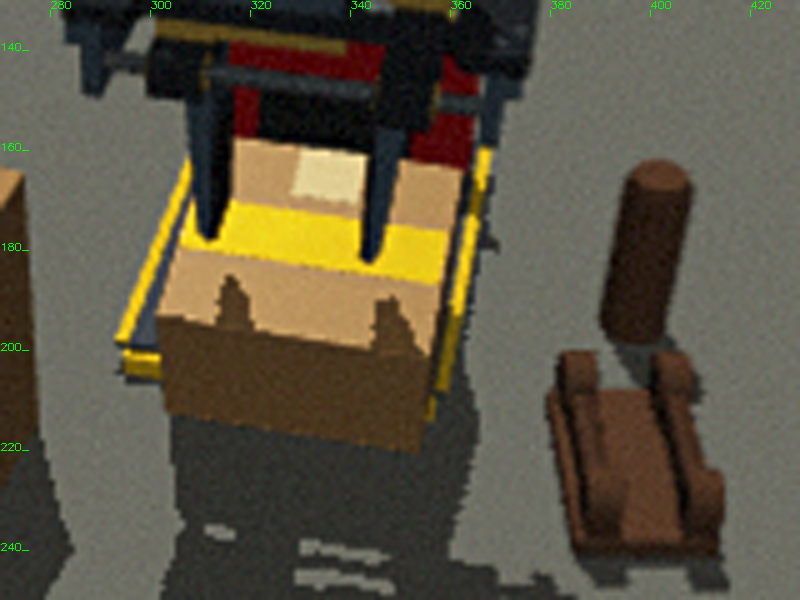

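Call:
drive_tool([
  [[-0.003, -0.01, 0.02, 0, 0.06], [-0.011, -0.042, 0, 0, 0.06], [-0.011, -0.042, 0, 0, 0.06], [0, 0, 0, 0, 0.06]],
])

```text
clock: 12.9
eef_pos: [0.5543, -0.1267, 0.1486]
tcp_rot: [0.79, 0.613, -0.0, 0.0]
wrist_force: [-0.2, 0.7, -1.4]
width: 0.0602
```

```bash
python3 - <<'E'
from h import *
s=r.get_state();print(s["eef_pos"],s["wrist_force"])
p,d=imaging.capture("side");crop(p,270,110,430,230,5,"pics/side10c.png")
p,d=imaging.capture("top");crop(p,220,130,420,270,4,"pics/top10c.png")
print("end top",rk(atz("side",[(301.5,192.5),(354,200)],.09)),"end bot",rk(atz("side",[(303,212),(354,220)],.015)),"tcp",rk(s["eef_pos"]))
E
```

```text
[ 0.55432939 -0.12666555  0.14860631] [-0.18438846  0.72965002 -1.43717123]
end top [[-0.0592  0.0455]
 [-0.0581 -0.0667]] end bot [[-0.0395  0.0469]
 [-0.0396 -0.071 ]] tcp [[-0.1236 -0.0058]]
```

View pics/side10c.png

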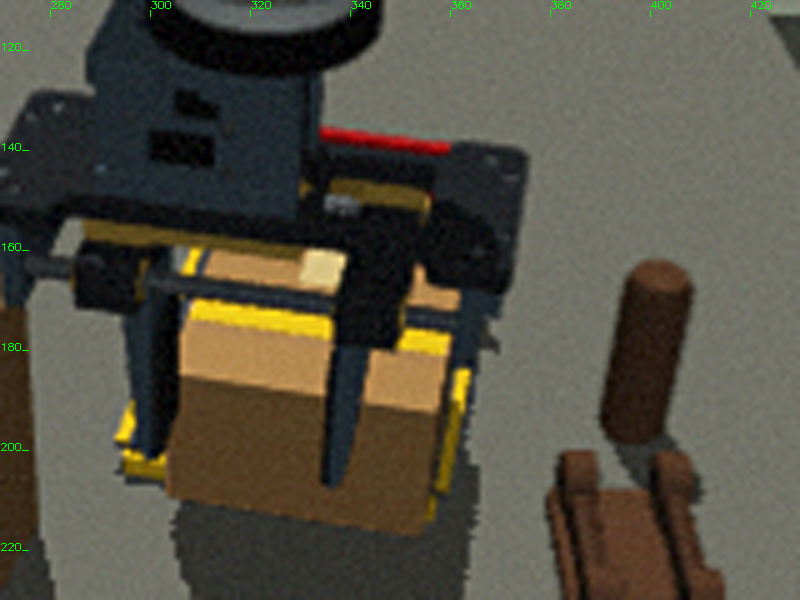

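View pics/top10c.png

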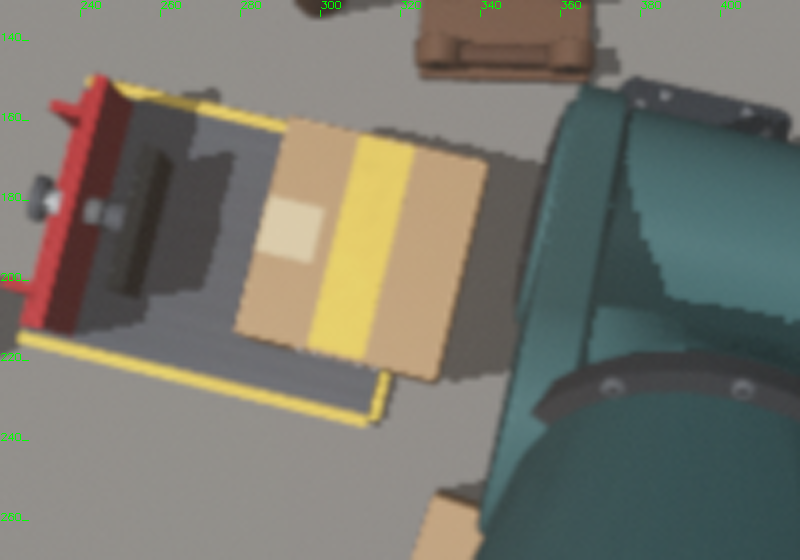

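```bash
python3 - <<'E'
from h import *
print(rk(atz("top",[(291,160),(341,171),(329,226),(278.5,214)],.09)))
print("bot",rk(atz("side",[(303,208.5),(354.5,217)],.015)))
print("padtop",rk(atz("top",[(262,168),(252,203)],.077)))
E
```

```text
[[ 0.0799 -0.0678]
 [-0.0299 -0.0689]
 [-0.0318  0.051 ]
 [ 0.0781  0.0508]]
bot [[-0.028   0.0496]
 [-0.0297 -0.0709]]
padtop [[ 0.1391 -0.0385]
 [ 0.1415  0.0405]]
```

Call:
drive_tool([
  [[0.003, 0, -0.03, 0, 0.06], [0, 0, -0.03, 0, 0.06], [0, 0, -0.027, 0, 0.06], [0.005, 0.019, 0, 0, 0.06], [0.005, 0.019, 0, 0, 0.06], [0.001, 0.004, 0, 0, 0.06], [0, 0, 0, 0, 0.06]],
])

```text
clock: 13.7
eef_pos: [0.5695, -0.0802, 0.0614]
tcp_rot: [0.789, 0.615, -0.0, -0.0]
wrist_force: [0.2, -0.0, 0.4]
width: 0.06
```

Call:
drive_tool([
  [[0.002, 0.008, 0, 0, 0.06], [0.002, 0.007, 0, 0, 0.06], [0.001, 0.004, 0, 0, 0.06], [0.0005, 0.002, 0, 0, 0.06], [0.0005, 0.002, 0, 0, 0.06]],
])

```text
clock: 14.2
eef_pos: [0.5753, -0.0582, 0.0615]
tcp_rot: [0.789, 0.614, -0.0, -0.0]
wrist_force: [0.3, -0.2, -0.0]
width: 0.0595
```

Call:
drive_tool([
  [[0.0004, 0.0015, 0, 0, 0.06], [0.0004, 0.0015, 0, 0, 0.06], [0.0004, 0.0015, 0, 0, 0.06], [0.0004, 0.0015, 0, 0, 0.06]],
])

```text
clock: 14.6
eef_pos: [0.5769, -0.0524, 0.0614]
tcp_rot: [0.789, 0.614, -0.0, 0.0]
wrist_force: [-0.4, -3.9, 0.1]
width: 0.06
```

Call:
drive_tool([
  [[0.0005, 0.002, 0, 0, 0.06], [0.0005, 0.002, 0, 0, 0.06], [0.0005, 0.002, 0, 0, 0.06], [0.0005, 0.002, 0, 0, 0.06], [0.0005, 0.002, 0, 0, 0.06]],
])

```text
clock: 15.1
eef_pos: [0.5794, -0.0421, 0.0614]
tcp_rot: [0.789, 0.614, -0.0, -0.0]
wrist_force: [-0.9, -3.4, 0.8]
width: 0.0598
```

Call:
drive_tool([
  [[0.0005, 0.002, 0, 0, 0.06], [0.0005, 0.002, 0, 0, 0.06], [0.0005, 0.002, 0, 0, 0.06], [0.0005, 0.002, 0, 0, 0.06], [0.0005, 0.002, 0, 0, 0.06], [0.0005, 0.002, 0, 0, 0.06]],
])

```text
clock: 15.7
eef_pos: [0.5824, -0.0301, 0.0614]
tcp_rot: [0.789, 0.614, 0.0, 0.0]
wrist_force: [-1.3, -3.3, 0.1]
width: 0.0598
```

Call:
drive_tool([
  [[0.0005, 0.002, 0, 0, 0.06], [0.0005, 0.002, 0, 0, 0.06], [0.0005, 0.002, 0, 0, 0.06], [0.0005, 0.002, 0, 0, 0.06], [0.0005, 0.002, 0, 0, 0.06], [0.0005, 0.002, 0, 0, 0.06]],
])

```text
clock: 16.3
eef_pos: [0.5854, -0.0181, 0.0614]
tcp_rot: [0.789, 0.614, 0.0, -0.0]
wrist_force: [-1.2, -4.2, 0.2]
width: 0.0601
```

```bash
python3 - <<'E'
from h import *
s=r.get_state();print(s["eef_pos"],s["wrist_force"],rk(s["eef_pos"]))
p,d=imaging.capture("top");crop(p,220,130,420,270,4,"pics/top11c.png")
E
```

```text
[ 0.58541129 -0.0181147   0.06143793] [-1.20325334 -4.17311258  0.20646934] [[-0.0108 -0.0085]]
```

View pics/top11c.png

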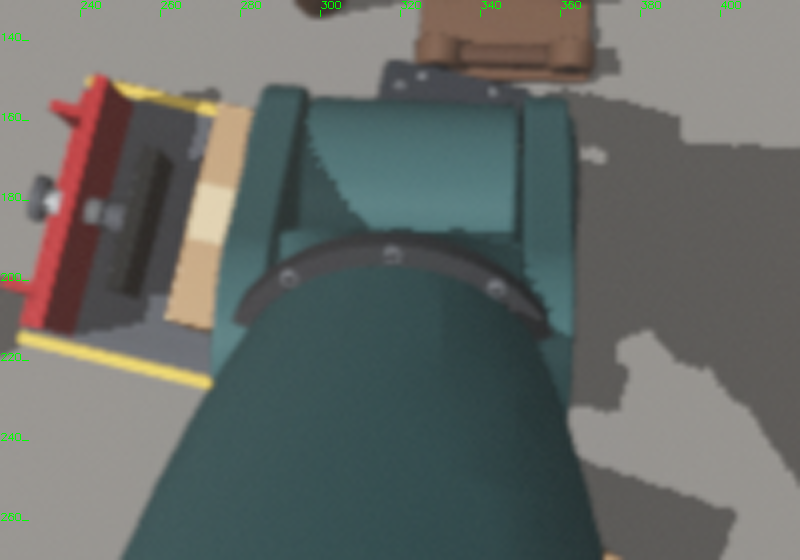

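Call:
drive_tool([
  [[0.0005, 0.002, 0, 0, 0.06], [0.0005, 0.002, 0, 0, 0.06], [0.0005, 0.002, 0, 0, 0.06], [0.0005, 0.002, 0, 0, 0.06], [0.0004, 0.0015, 0, 0, 0.06], [0.0003, 0.001, 0, 0, 0.06], [0.0002, 0.001, 0, 0, 0.06]],
])

```text
clock: 17.05
eef_pos: [0.5883, -0.0067, 0.0614]
tcp_rot: [0.789, 0.614, -0.0, -0.0]
wrist_force: [-0.7, -3.8, 1.3]
width: 0.0599
```

Call:
drive_tool([
  [[0.0002, 0.001, 0, 0, 0.06], [0.0003, 0.001, 0, 0, 0.06], [0.0002, 0.001, 0, 0, 0.06]],
])

```text
clock: 17.35
eef_pos: [0.589, -0.0037, 0.0614]
tcp_rot: [0.789, 0.614, -0.0, -0.0]
wrist_force: [-0.4, -4.2, -0.0]
width: 0.0596
```

Call:
drive_tool([
  [[0.0003, 0.001, 0, 0, 0.06], [0.0002, 0.001, 0, 0, 0.06], [0.0003, 0.001, 0, 0, 0.06]],
])

```text
clock: 17.65
eef_pos: [0.5898, -0.0007, 0.0614]
tcp_rot: [0.789, 0.614, -0.0, -0.0]
wrist_force: [-1.2, -4.2, 0.8]
width: 0.0603
```

Call:
drive_tool([
  [[0.0002, 0.001, 0, 0, 0.06], [0.0003, 0.001, 0, 0, 0.06]],
])

```text
clock: 17.85
eef_pos: [0.5902, 0.0013, 0.0614]
tcp_rot: [0.789, 0.614, -0.0, -0.0]
wrist_force: [-0.6, -4.3, 1.9]
width: 0.0595
```

Call:
drive_tool([
  [[0.0002, 0.001, 0, 0, 0.06], [0.0003, 0.001, 0, 0, 0.06]],
])

```text
clock: 18.05
eef_pos: [0.5907, 0.0033, 0.0614]
tcp_rot: [0.789, 0.614, -0.0, -0.0]
wrist_force: [-0.6, -4.2, 1.0]
width: 0.0601
```

Call:
drive_tool([
  [[0.0002, 0.001, 0, 0, 0.06], [0.0003, 0.001, 0, 0, 0.06]],
])

```text
clock: 18.25
eef_pos: [0.5913, 0.0053, 0.0614]
tcp_rot: [0.789, 0.614, -0.0, -0.0]
wrist_force: [-0.6, -2.8, 0.6]
width: 0.06
```

Front now at u ≈ 0.139; keep feeling.

Call:
drive_tool([
  [[0.0002, 0.001, 0, 0, 0.06], [0.0003, 0.001, 0, 0, 0.06]],
])

```text
clock: 18.45
eef_pos: [0.5918, 0.0073, 0.0614]
tcp_rot: [0.789, 0.614, -0.0, -0.0]
wrist_force: [-2.1, -3.7, 0.3]
width: 0.0602
```

Call:
drive_tool([
  [[0.0002, 0.001, 0, 0, 0.06], [0.0003, 0.001, 0, 0, 0.06]],
])

```text
clock: 18.65
eef_pos: [0.5923, 0.0092, 0.0615]
tcp_rot: [0.789, 0.614, -0.0, 0.0]
wrist_force: [-1.3, -6.2, 1.4]
width: 0.06
```

Call:
drive_tool([
  [[0.0003, 0.001, 0, 0, 0.06]],
])

```text
clock: 18.75
eef_pos: [0.5925, 0.0101, 0.0614]
tcp_rot: [0.789, 0.614, -0.0, 0.0]
wrist_force: [-3.6, -8.7, 3.0]
width: 0.0598
```

Call:
drive_tool([
  [[0.0002, 0.001, 0, 0, 0.06]],
])

```text
clock: 18.85
eef_pos: [0.5927, 0.0109, 0.0614]
tcp_rot: [0.789, 0.614, -0.0, 0.0]
wrist_force: [-2.6, -10.0, 3.4]
width: 0.0599
```

Call:
drive_tool([
  [[0.0002, 0.0009, 0, 0, 0.06]],
])

```text
clock: 18.95
eef_pos: [0.5928, 0.0117, 0.0614]
tcp_rot: [0.789, 0.614, -0.0, 0.0]
wrist_force: [-3.2, -12.6, 3.0]
width: 0.0599
```

Call:
drive_tool([
  [[0.0001, 0.0006, 0, 0, 0.06]],
])

```text
clock: 19.05
eef_pos: [0.5929, 0.0122, 0.0614]
tcp_rot: [0.789, 0.614, -0.0, 0.0]
wrist_force: [-2.5, -12.5, 2.6]
width: 0.0601
```

Call:
drive_tool([
  [[0, 0, 0, 0, 0.06]],
])

```text
clock: 19.15
eef_pos: [0.5929, 0.0122, 0.0615]
tcp_rot: [0.79, 0.614, -0.0, 0.0]
wrist_force: [-2.8, -10.8, 2.9]
width: 0.0597
```

Call:
drive_tool([
  [[0.0001, 0.0004, 0, 0, 0.06]],
])

```text
clock: 19.25
eef_pos: [0.593, 0.0124, 0.0614]
tcp_rot: [0.79, 0.614, -0.0, 0.0]
wrist_force: [-3.2, -13.6, 2.1]
width: 0.0597
```

```bash
python3 - <<'E'
from h import *
s=r.get_state();print(s["eef_pos"],s["wrist_force"],s["wrist_force"][:2]@U)
E
```

```text
[0.59298028 0.0124141  0.06143868] [ -3.17255412 -13.63510674   2.11239245] -13.994534856893436
```

14.0 N against about 4.1 N steady sliding: a rise of ~10 N. Now withdraw slowly.

Call:
drive_tool([
  [[-0.0001, -0.0005, 0, 0, 0.06], [-0.0001, -0.0005, 0, 0, 0.06], [-0.0001, -0.0005, 0, 0, 0.06], [-0.0002, -0.0005, 0, 0, 0.06], [-0.0001, -0.0005, 0, 0, 0.06], [-0.0001, -0.0005, 0, 0, 0.06], [-0.0002, -0.0006, 0, 0, 0.06], [-0.0002, -0.0006, 0, 0, 0.06]],
])

```text
clock: 20.05
eef_pos: [0.5921, 0.009, 0.0614]
tcp_rot: [0.789, 0.614, 0.0, 0.0]
wrist_force: [-0.2, 0.7, -0.2]
width: 0.0603
```

Call:
drive_tool([
  [[-0.0005, -0.002, 0, 0, 0.06], [-0.002, -0.008, 0, 0, 0.06], [-0.005, -0.02, 0, 0, 0.06], [-0.01, -0.04, 0, 0, 0.06], [-0.01, -0.04, 0, 0, 0.06], [-0.005, -0.02, 0, 0, 0.06], [0, 0, 0.04, 0, 0.06], [0, 0, 0.04, 0, 0.06]],
])

```text
clock: 20.85
eef_pos: [0.5583, -0.1222, 0.1415]
tcp_rot: [0.79, 0.613, -0.001, -0.001]
wrist_force: [0.6, -0.4, 0.0]
width: 0.0602
```

Call:
drive_tool([
  [[0, 0, 0.04, 0, 0.06], [0, 0, 0.03, 0, 0.06], [0, 0, 0, 0, 0.06]],
])

```text
clock: 21.15
eef_pos: [0.5614, -0.1221, 0.2157]
tcp_rot: [0.79, 0.614, 0.002, 0.003]
wrist_force: [0.2, -0.4, -0.5]
width: 0.0601
```

```bash
python3 - <<'E'
from h import *
s=r.get_state();print(s["eef_pos"],s["wrist_force"])
p,d=imaging.capture("side");crop(p,270,110,430,230,5,"pics/side12c.png")
p,d=imaging.capture("top");crop(p,180,100,380,240,4,"pics/top12c.png")
E
```

```text
[ 0.56140638 -0.12208293  0.21574628] [ 0.15503371 -0.41664003 -0.5335073 ]
```

View pics/side12c.png

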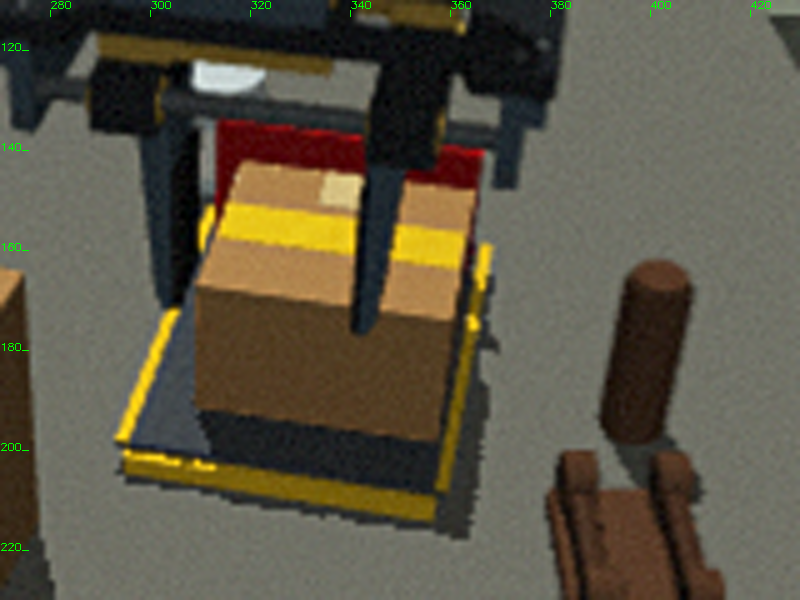

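View pics/top12c.png

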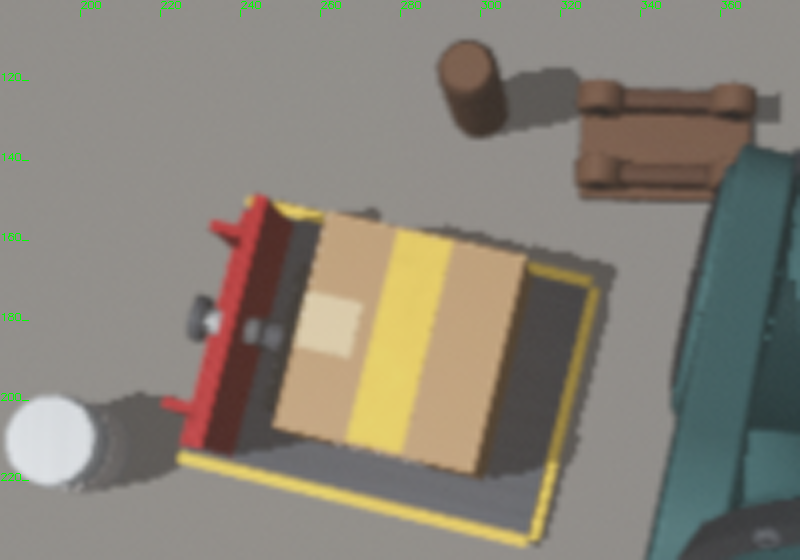

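```bash
python3 - <<'E'
from h import *
c=rk(atz("top",[(262.5,153.5),(248.5,207),(299.5,218),(311.5,164)],.09));print(c)
print("tcp u at first pad contact, final:",rk([.5921,.0083]),rk([.593,.0124]))
p,d=imaging.capture("top")
for uv in((290,190),(266,160),(255,205)):
    rr,o=ray("top",uv); print((o+rr[0]*d[uv[1],uv[0]]).round(3))
E
```

```text
[[ 0.143  -0.0677]
 [ 0.1439  0.051 ]
 [ 0.0327  0.0489]
 [ 0.035  -0.0693]]
tcp u at first pad contact, final: [[ 0.0165 -0.0083]] [[ 0.0207 -0.0081]]
[0.601 0.057 0.094]
[0.667 0.108 0.093]
[0.571 0.133 0.088]
```

```bash
python3 - <<'E'
from bench import r
print(r.sign_off())
E
```

```text
the job is handed in; nothing more can be done
None
```

The carton is lying on the deck with its yellow-banded face up and its end against the pad. I handed the job in at about 21 s, with the arm well clear. One force reading during the toe-bar contact came close to the 25 N limit.

- **Slide to the toe bar:** I slid the small carton upright until its foot met the bar. The force then rose in one step, from 11.8 N to about 23 N along the push. Counting the vertical part, the wrist read about 27 N in total. I backed off at once, but I can't rule out that this counts as over 25 N, or as firmer than "bears lightly".
- **Tip onto the deck:** I pushed high on the face and followed it through its arc at about 5–6 N or less. It went over past the balance point and landed band up.
- **Press the pad:** Steady sliding took about 4.1 N. I pushed until the force read 14.0 N, a rise of about 10 N, then withdrew slowly.
- **Last checks:** In the final top view, the carton's end is about 143–144 mm along the rack. The pad first resisted at about 142.5 mm by feel, so the carton should still be touching. The pad is hidden under the carton in that view and the margin is within calibration error, so I did not see the contact directly.
- **Bystanders:** The pin, link casting and tin look unmoved in the pictures.

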